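# Shut and lock the dark cover of a slide chamber

## Task

Close the dark cover over the stained slides: push the yellow knob along the long leg of its L-shaped slot as far as the corner, then push it sideways to the very end of the short leg, by the green dot, where it locks the cover. Only push against the side of the knob with closed fingertips: do not pinch, lift or drag it from above. Leave everything else on the bench where it stands, and finish with the hand clear.

Things in the scene. Friction and masses are not known exactly. Their poses are not given: they have to be found in the camera images.
- chamber: flat slide chamber fixed to the bench, grey top plate on a dark base, 188 (x) x 144 (y) x 26 mm tall, yaw up to 30 degrees either way. Origin: centre of its underside. Its x runs along the slot's long leg from start to corner (away from the robot), its y along the short leg from corner to end (to the left). The plate is flat; only the knob stands on it. Beyond the corner a window shows two slides
- knob (a point): mid-height of the yellow knob on its axis, 40 mm above the bench. Upright cylinder 22 mm across, straight side 31 to 48 mm above the bench, dome to 53 mm. Below it a 34 mm collar (27 to 31 mm above the bench) rides on the plate and a captive 10 mm pin goes through the slot; it cannot lift out. Slick, slides freely, stays where left; starts 62 to 76 mm short of the corner
- slot_start (a point): point on the long leg's centre line, 78 mm before the corner, on the plate's top (26 mm above the bench); chamber frame x -70, y -16 mm. The slot is 14 mm wide throughout, so the knob's axis has 2 mm of play each way from the centre line; inner corner rounded, 4 mm
- slot_corner (a point): corner of the L's centre lines, on the plate's top; chamber frame x +8, y -16 mm. The far wall stops the knob's axis 2 mm past it
- slot_end (a point): end of the short leg's centre line (locked), on the plate's top, 32 mm from the corner; chamber frame x +8, y +16 mm. The wall stops the knob's axis 2 mm past it; a green dot lies 26 mm further on
- shutter (a joint): travel in m of the black sliding cover under the plate: 0 open, 0.060 closed over the window with the pin against the corner's far wall (stop 0.061); starts at 0 to 0.02. Not tied to the pin: the pin's foot meets its near edge on the way (up to about 40 mm after the start) and pushes it ahead; friction about 1 N, no spring
- pin: the loose pin with the knob; origin at the centre of its foot disc, 32 mm under point knob; z up along its axis
- specimen_cup_2: specimen cup with orange lid, 52 mm wide, 56 mm tall, standing to the right of the chamber; origin at the centre of its underside; not to be disturbed
- amber_bottle: small amber bottle with red cap, 31 mm wide, 78 mm tall, standing to the left of the chamber; origin at the centre of its underside; not to be disturbed
- cover_glass: small white and blue carton, 46 x 48 x 18 mm, lying to the left of the chamber; origin at the centre of its underside; not to be disturbed
- specimen_cup_1: specimen cup with white lid, 52 mm wide, 56 mm tall; origin at the centre of its underside; not to be disturbed
- oil_bottle: small bottle with white cap, 24 mm wide, 55 mm tall; origin at the centre of its underside; not to be disturbed
- lancet_box: white and green carton, 52 x 75 x 58 mm; origin at the centre of its underside; not to be disturbed

How it is judged:
By the outcome, as a careful person would: the job done as asked, in the order asked, and still so for the second after the job is handed in, with the robot touching nothing.
It also fails if it takes over 42 s, if anything falls off the work surface, if the arm or the gripper's body presses on something with over 40 N, if the wrist force passes 120 N, or if a joint passes its speed limit or range.

## Robot

A 6-joint arm with a two-finger parallel gripper is mounted at the origin on a cart in front of the work surface, level with it; the furniture and walls round the work are solid. World frame = base frame: x ahead of the robot, y to its left, z up, the work surface at z = 0. Lengths are in m, angles in rad, forces in N, time in s.
With the tool pointing down it reaches from about 0.35 to 1 m from the base axis. Payload 7.1 kg.
Tool frame: the origin (TCP) lies between the finger pads; the fingertips stand 8 mm ahead of it and the grasp point (between the pads) lies 11 mm behind it (robot.tip_extent is the distance from the TCP to the fingertips, in m); z points along the fingers, x is the direction in which the jaws open and shut, and the axes are right-handed (so a half turn about z gives the same grasp; the last joint's range is limited). The gripper opens to 85 mm and grips with 20 to 120 N. Pads are 22 mm wide; open, the fingers measure 114 mm over their backs; the gripper's body (76 mm by 85 mm) begins 54 mm behind the grasp point. The pads swing forward as they close: fully open they stand 13 mm farther back than shut.
Start: joints at [-1.166, 0.423, 1.63, -0, 1.089, -0.019], TCP at [0.257, -0.57, 0.21] pointing down, gripper open.
Joint ranges: [-3, 3], [-0.9, 2.11], [0.09, 2.58], [-1.31, 4.45], [0.11, 2.69], [-2.54, 2.54]. Speed limits (rad/s): [2.39, 2.39, 3.01, 3.14, 3.14, 3.14].

## Interface

Orientations are given as a unit quaternion [w, x, y, z].
In Python, from cell import robot, snapshot, camera_info gives the robot as it stands. The module is installed in compiled form; this text tells all that it offers.
- The arm moves only by the tool play_rows, never from a script. Its argument "deltas" is a list of rows, each a list of 3 entries, a list of its own where there are three numbers: the shift along the tool's x, y, z in cm, then the turn about the tool's z in rad, then the closure, from -1 (fully open) to 1 (shut), so that 0 is half open. In form: [[[dx, dy, dz], twist, fingers], ...]. A call has 1 to 5 rows; each row is the pose to reach, as a shift and turn from the pose commanded when the call began, along the tool's axes at that moment; what a row does not reach only later rows make up. A row lasts 1/8 s, in which the tool goes at most 62.5 mm and 10.7 degrees, less where a joint would pass 70% of its speed; a pose out of reach is approached as far as the arm can. A call with a gripper value outside its range is refused whole. The fingers move at their own pace and stop on an object; "newtons" is the grip in N (left out, the last holds). Time passes only in rows, so rows that repeat a pose let the fingers close. It gives the time, the measured TCP pose, the force and the opening at its end, in the units of the state.
- robot.get_obs(): the state, without advancing time (a new reading comes with each control period).
- snapshot(name): name is "scene" or "top" or "wrist"; returns (picture, depth): 384x512x3 uint8, red, green, blue; 384x512 float32, m along the optical axis (not along the pixel's ray), 0 where there is no reading.
- camera_info(name): a dict with "K" (3x3 intrinsics, pixels), "pose" (4x4, takes a point from camera to world coordinates). Camera axes: x right, y up, looking along -z (the intrinsics and any distortion apply to the point x, -y, -z); pixel columns grow to the right and rows downward; lengths in m; the calibration is good to about 2 mm. The wrist camera is an equidistant fisheye: a pixel r from the principal point sees the ray r / f radians off the axis. A picture is of the moment at which its call begins: read the wrist's pose just before it. camera_info takes no time and is no camera call; for the wrist camera it gives the pose at the moment of the call.
- robot.close_job(): hands the job in, once; it reports no verdict.
The state is a dict: "time_s": time; "qpos": joint angles; "qd": joint speeds; "effort": joint torques, N m; "tool_pos": TCP position; "tool_rot": TCP orientation; "wrist_force": force on the tool from outside, world axes, zero at the start; "wrist_torque": the same for the moment, N m; "finger_gap": finger opening in m.
Only numpy, scipy, OpenCV 4.12 (cv2) and the standard library are available. Lean on these libraries where they do the work, as an engineer would, in place of code of your own. Each camera call takes 0.05 s, during which the arm holds its last target. There are 200 camera calls.

## Working session

There is one attempt and no reset: what is moved stays moved. The work goes in short steps, Python scripts to look and compute and a tool call to move; the robot and the scene stay as the last step left them, time stands still between calls to the robot, and variables do not carry over. Pictures are saved under pics/ and viewed, about 8 in all and at most 12, crops included, and the job is handed in when it is done.

Besides the shell and the picture viewer there is one more tool, called after "Emit:" as name([rows], argument=value, ...), one row to a line, values as JSON. play_rows: Moves the arm, as the interface text tells. Its arguments: {"type":"object","properties":{"deltas":{"type":"array","items":{"type":"array"}},"newtons":{"type":"number"}},"required":["deltas"]}

```bash
mkdir -p pics; cat > h.py <<'E'
import numpy as np, cv2
from cell import robot, snapshot, camera_info
def pts(name,d):
    ci=camera_info(name);K=ci["K"];T=np.array(ci["pose"])
    v,u=np.mgrid[:d.shape[0],:d.shape[1]]
    P=np.stack([(u-K[0][2])/K[0][0]*d,-(v-K[1][2])/K[1][1]*d,-d],-1)
    return P@T[:3,:3].T+T[:3,3]
def plane(name,u,v,z):
    ci=camera_info(name);K=ci["K"];T=np.array(ci["pose"])
    r=T[:3,:3]@np.array([(u-K[0][2])/K[0][0],-(v-K[1][2])/K[1][1],-1]);o=T[:3,3]
    return o+r*(z-o[2])/r[2]
def save(n,p): cv2.imwrite(n,p[:,:,::-1])
E
python3 - <<'E'
from h import *
for n in("top","scene"):
    p,d=snapshot(n);save(f"pics/{n}.png",p);np.savez(f"{n}.npz",p=p,d=d);ci=camera_info(n)
    print(n,ci,d.min(),d.max())
o=robot.get_obs();print(o["tool_pos"],o["tool_rot"],o["finger_gap"],robot.tip_extent)
E
```

```text
top {'K': array([[499.16593229,   0.        , 257.65077041],
       [  0.        , 499.16593229, 181.89630884],
       [  0.        ,   0.        ,   1.        ]]), 'pose': array([[ 1.68997356e-02,  9.93728338e-01, -1.10536822e-01,
         3.73518273e-01],
       [-9.99853452e-01,  1.70983490e-02,  8.49083340e-04,
         8.21601167e-02],
       [ 2.73375534e-03,  1.10506274e-01,  9.93871667e-01,
         1.65719425e+00],
       [ 0.00000000e+00,  0.00000000e+00,  0.00000000e+00,
         1.00000000e+00]])} 0.0 2.4823468
scene {'K': array([[436.92075052,   0.        , 250.4892274 ],
       [  0.        , 436.92075052, 192.4170854 ],
       [  0.        ,   0.        ,   1.        ]]), 'pose': array([[-0.70527704,  0.49654007, -0.5059963 ,  0.01556626],
       [-0.70893019, -0.4924612 ,  0.50487617,  0.61926184],
       [ 0.00150771,  0.71479363,  0.69933382,  0.79971068],
       [ 0.        ,  0.        ,  0.        ,  1.        ]])} 0.0 2.5156956
[ 0.25682465 -0.56920898  0.20961042] [-3.90372262e-04  8.40008375e-01 -5.42572976e-01 -5.86496758e-04] 0.08530797951086336 0.008
```

View pics/top.png

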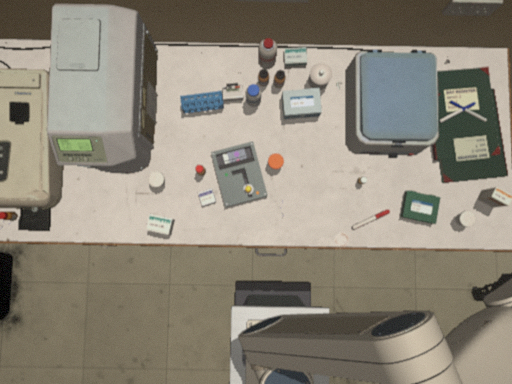

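View pics/scene.png

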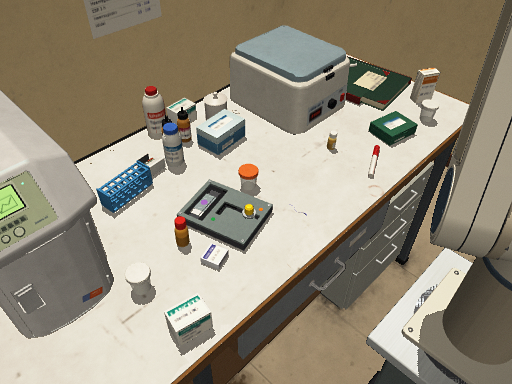

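The top view shows the chamber around (239,175), the knob at (248,188), the orange-lidded cup at (276,161), the amber bottle at (200,170) and the cover-glass carton at (207,198). Next I'll measure them and zoom in.

```bash
python3 - <<'E'
from h import *
from scipy.spatial import ConvexHull
z=np.load("top.npz");p,d=z["p"],z["d"];P=pts("top",d)
save("pics/c1.png",cv2.resize(p[130:220,185:295],None,fx=7,fy=6.5,interpolation=cv2.INTER_CUBIC)[:600])
hsv=cv2.cvtColor(p,cv2.COLOR_RGB2HSV)
R=np.zeros(p.shape[:2],bool);R[135:215,190:290]=1
m=(R&(abs(P[...,2]-.026)<.009)&(hsv[...,2]<150)&(hsv[...,1]<110)).astype(np.uint8)
m=cv2.morphologyEx(m,cv2.MORPH_OPEN,np.ones((3,3)))
cs,_=cv2.findContours(m,cv2.RETR_EXTERNAL,cv2.CHAIN_APPROX_NONE);c=max(cs,key=cv2.contourArea)[:,0]
W=np.array([plane("top",u,v,.026)[:2] for u,v in c])
r=cv2.minAreaRect((W*1000).astype(np.float32));print("chamber",r,cv2.boxPoints(r).round())
for n in("top","scene"):
    z=np.load(n+".npz");p,d=z["p"],z["d"];P=pts(n,d);hsv=cv2.cvtColor(p,cv2.COLOR_RGB2HSV)
    inb=(P[...,0]>.3)&(P[...,0]<.9)&(abs(P[...,1]-.1)<.25)&(d>0)&(P[...,2]>0.02)&(P[...,2]<.1)
    for nm,lo,hi in(("yel",22,34),("orange",5,14),("green",45,80),("red",0,4)):
        m=(inb&(hsv[...,0]>=lo)&(hsv[...,0]<=hi)&(hsv[...,1]>130)&(hsv[...,2]>60)).astype(np.uint8)
        k,l,s,ce=cv2.connectedComponentsWithStats(m)
        for i in range(1,k):
            if s[i,4]>5: print(n,nm,ce[i].round(1),s[i,4],np.median(P[l==i],0).round(3),plane(n,*ce[i],.043).round(4))
E
```

```text
chamber ((576.5120239257812, 142.77064514160156), (175.02566528320312, 142.1277618408203), 15.835976600646973) [[473. 187.]
 [512.  51.]
 [680.  98.]
 [641. 235.]]
top yel [247.8 188.3] 20 [0.531 0.112 0.049] [0.5316 0.1123 0.043 ]
top orange [280.3  80.2] 6 [0.887 0.012 0.07 ] [0.8951 0.011  0.043 ]
top orange [275.4 161. ] 170 [0.621 0.025 0.056] [0.6227 0.024  0.043 ]
top orange [201.2 171.4] 8 [0.582 0.263 0.055] [0.5844 0.2652 0.043 ]
top red [199.  168.7] 40 [0.588 0.269 0.077] [0.5931 0.2728 0.043 ]
scene yel [248.8 209.2] 88 [0.525 0.117 0.045] [0.5255 0.1162 0.043 ]
scene orange [188.2 123.3] 6 [0.883 0.01  0.059] [ 0.8995 -0.0021  0.043 ]
scene orange [248.  171.3] 253 [0.616 0.029 0.052] [0.6233 0.0222 0.043 ]
scene green [212.5 218.8] 10 [0.577 0.188 0.024] [0.5631 0.1979 0.043 ]
scene red [180.  222.6] 127 [0.584 0.273 0.074] [0.6072 0.2591 0.043 ]
```

View pics/c1.png

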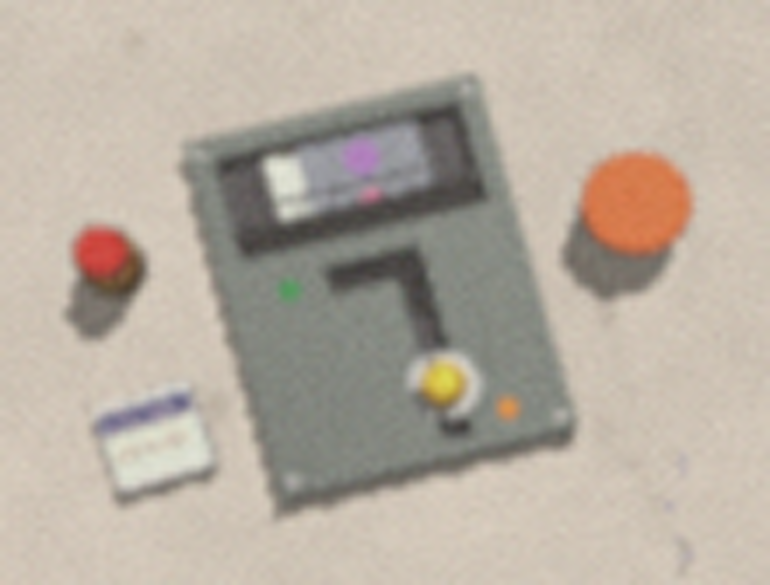

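The zoomed crop shows the yellow knob at (443,383), the slot corner near (413,262) and the green dot at (290,290). The chamber yaw is about +15.8°. I'll approach with the fingers closed and take a closer look on the way.

Emit:
play_rows([
  [[-51.7,-48.3,0],0.15,1],
  [[-51.7,-48.3,0],0.15,1],
  [[-51.7,-48.3,0],0.15,1],
  [[-51.7,-48.3,0],0.15,1],
  [[-51.7,-48.3,0],0.15,1],
], newtons=30)

```text
time_s: 0.72
tool_pos: [0.3578, -0.2719, 0.2102]
tool_rot: [-0.0, 0.797, -0.604, 0.0]
wrist_force: [1.3, -0.1, -0.3]
finger_gap: 0.0002
```

Emit:
play_rows([
  [[-32.6,-21.3,0],0,1],
  [[-32.6,-21.3,0],0,1],
  [[-32.6,-21.3,0],0,1],
  [[-32.6,-21.3,0],0,1],
  [[-32.6,-21.3,0],0,1],
])

```text
time_s: 1.35
tool_pos: [0.4516, 0.0263, 0.2104]
tool_rot: [-0.0, 0.797, -0.604, 0.0]
wrist_force: [0.7, -1.4, -0.4]
finger_gap: -0.0004
```

```bash
python3 - <<'E'
from h import *
ci=camera_info("wrist");o=robot.get_obs();p,d=snapshot("wrist");save("pics/w1.png",p);np.savez("w1.npz",p=p,d=d,T=ci["pose"],K=ci["K"])
print(ci,o["tool_pos"],o["tool_rot"])
E
```

```text
{'K': array([[297.31863964,   0.        , 256.79214687],
       [  0.        , 297.31863964, 190.82227117],
       [  0.        ,   0.        ,   1.        ]]), 'pose': array([[ 2.69949734e-01,  9.10055654e-01,  3.14524795e-01,
         5.34146307e-01],
       [-9.62873952e-01,  2.54820903e-01,  8.91070085e-02,
         4.75142906e-02],
       [ 9.44844475e-04, -3.26902146e-01,  9.45057720e-01,
         3.75601510e-01],
       [ 0.00000000e+00,  0.00000000e+00,  0.00000000e+00,
         1.00000000e+00]])} [0.45160464 0.02634052 0.21035534] [-3.76287941e-05  7.97022458e-01 -6.03949654e-01  1.21043659e-04]
```

View pics/w1.png

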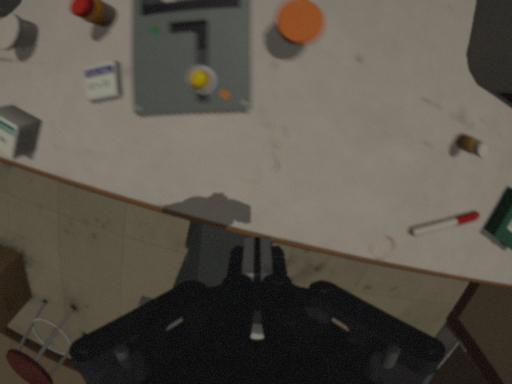

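The wrist view shows the knob at (200,77), the green dot at (154,29), the orange dot at (225,94) and the slot corner near (203,26). The chamber edges are well aligned with the tool. Now I'll cast rays.

```bash
cat >> h.py <<'E'
def fish(K,T,u,v,z):
    dx,dy=u-K[0][2],v-K[1][2];r=np.hypot(dx,dy);t=r/K[0][0]
    ray=T[:3,:3]@np.array([np.sin(t)*dx/r,-np.sin(t)*dy/r,-np.cos(t)])
    return T[:3,3]+ray*(z-T[2,3])/ray[2]
E
python3 - <<'E'
from h import *
z=np.load("w1.npz");p,K,T=z["p"],z["K"],z["T"];hsv=cv2.cvtColor(p,cv2.COLOR_RGB2HSV)
def blob(lo,hi,box,s=110):
    m=np.zeros(p.shape[:2],bool);x0,x1,y0,y1=box
    m[y0:y1,x0:x1]=1;m&=(hsv[...,0]>=lo)&(hsv[...,0]<=hi)&(hsv[...,1]>s)&(hsv[...,2]>60)
    v,u=np.nonzero(m);return u.mean(),v.mean(),len(u)
u,v,n=blob(20,36,(180,225,55,100));k=fish(K,T,u,v,.044);print("knob",u,v,n,k)
u,v,n=blob(40,90,(140,170,15,45));g=fish(K,T,u,v,.026);print("green",u,v,n,g)
a=np.array([fish(K,T,x,y,.026)[:2] for x,y in((136,113.5),(249,111.5))]);e=a[0]-a[1];print("near edge",a,np.linalg.norm(e),np.degrees(np.arctan2(-e[0],e[1])))
yaw=np.arctan2(-e[0],e[1]);R=np.array([[np.cos(yaw),-np.sin(yaw)],[np.sin(yaw),np.cos(yaw)]])
o1=g[:2]-R@[.008,.042];o2=a.mean(0)+R@[.094,0];print("origin by dot, edge",o1,o2)
for o in(o1,o2):print("knob in chamber",(R.T@(k[:2]-o)*1000).round(1),"corner",o+R@[.008,-.016])
E
```

```text
knob 198.68231046931407 78.50902527075812 277 [0.53273265 0.11336645 0.044     ]
green 153.78571428571428 29.357142857142858 14 [0.58045646 0.1874168  0.026     ]
near edge [[0.47463273 0.1847861 ]
 [0.50947863 0.0496811 ]] 0.13952634198103644 14.462380823452522
origin by dot, edge [0.58319923 0.14474975] [0.58307699 0.14070956]
knob in chamber [-56.7 -17.8] corner [0.59494163 0.13125472]
knob in chamber [-55.6 -13.9] corner [0.5948194  0.12721453]
```

Emit:
play_rows([
  [[-6.2,-6.5,0],0,1],
  [[-6.2,-6.5,0],0,1],
  [[-6.2,-6.5,6],0,1],
  [[-6.2,-6.5,12],0,1],
  [[-6.2,-6.5,12],0,1],
])

```text
time_s: 2.02
tool_pos: [0.4931, 0.1009, 0.0864]
tool_rot: [0.004, 0.797, -0.604, -0.004]
wrist_force: [0.5, -0.4, 0.4]
finger_gap: 0.0
```

```bash
python3 - <<'E'
from h import *
o=robot.get_obs();q=o["tool_pos"];print(q,o["wrist_force"])
d=np.array([.5325,.1135])-q[:2];x=np.array([.2706,-.9627]);y=np.array([-.9627,-.2706]);print("knob in tool xy",d@x,d@y)
E
```

```text
[0.4931135  0.10086502 0.08636993] [ 0.531849   -0.40690473  0.42192804]
knob in tool xy -0.0015057119743763152 -0.0413364096209001
```

Emit:
play_rows([
  [[-0.1,0,2],0,1],
  [[-0.1,0,4.3],0,1],
  [[-0.1,0,4.3],0,1],
  [[-0.1,0,4.3],0,1],
])

```text
time_s: 2.52
tool_pos: [0.4984, 0.1026, 0.0494]
tool_rot: [-0.001, 0.797, -0.604, 0.001]
wrist_force: [0.4, 0.5, 0.2]
finger_gap: -0.0
```

```bash
python3 - <<'E'
from h import *
o=robot.get_obs();q=o["tool_pos"];print(q,o["wrist_force"])
d=np.array([.5325,.1135])-q[:2];x=np.array([.2706,-.9627]);y=np.array([-.9627,-.2706]);print("knob in tool xy",d@x,d@y)
ci=camera_info("wrist");p,d=snapshot("wrist");save("pics/w2.png",cv2.resize(p[80:270,160:360],None,fx=3,fy=3));np.savez("w2.npz",p=p,T=ci["pose"],K=ci["K"])
E
```

```text
[0.49835659 0.10264964 0.04936313] [0.35959292 0.50526794 0.23798982]
knob in tool xy -0.0012064382310009343 -0.035805964564835736
```

View pics/w2.png

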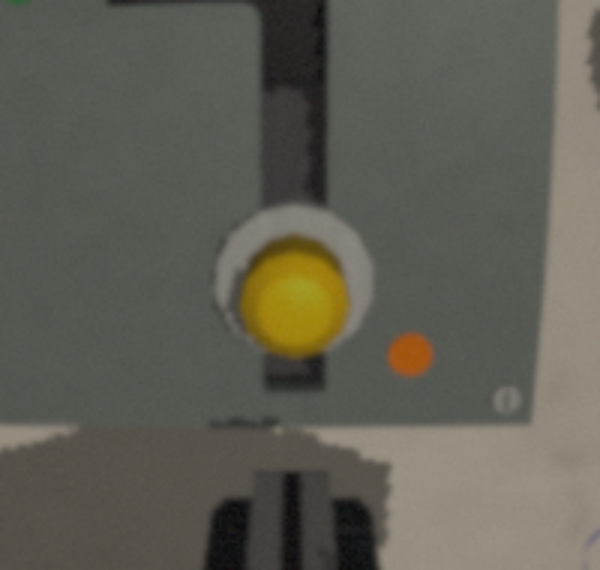

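The fingers at crop (292,520) are in line with the knob at (295,300), and the slot is square to the tool. I'll lower slightly and start pushing.

Emit:
play_rows([
  [[-0.1,0,0.5],0,1],
  [[-0.1,-0.8,0.5],0,1],
  [[-0.1,-1.6,0.5],0,1],
  [[-0.1,-2.4,0.5],0,1],
  [[-0.1,-3.2,0.5],0,1],
])

```text
time_s: 3.2
tool_pos: [0.5282, 0.1123, 0.0423]
tool_rot: [-0.0, 0.797, -0.604, 0.0]
wrist_force: [0.4, 0.4, -0.7]
finger_gap: 0.0
```

Emit:
play_rows([
  [[0,-0.8,0],0,1],
  [[0,-1.6,0],0,1],
  [[0,-2.4,0],0,1],
  [[0,-2.4,0],0,1],
])

```text
time_s: 3.7
tool_pos: [0.5513, 0.1188, 0.0424]
tool_rot: [-0.0, 0.797, -0.604, 0.0]
wrist_force: [0.3, -0.2, -0.8]
finger_gap: 0.0003
```

```bash
cat > look.py <<'E'
from h import *
import sys
o=robot.get_obs();q=o["tool_pos"]
ci=camera_info("wrist");p,d=snapshot("wrist");K,T=ci["K"],np.array(ci["pose"]);hsv=cv2.cvtColor(p,cv2.COLOR_RGB2HSV)
save(f"pics/{sys.argv[1]}.png",cv2.resize(p[60:260,160:360],None,fx=3,fy=3))
m=((hsv[...,0]>=20)&(hsv[...,0]<=36)&(hsv[...,1]>110)&(hsv[...,2]>60)).astype(np.uint8);m[:60]=0;m[260:]=0;m[:,:150]=0;m[:,360:]=0
k,l,s,ce=cv2.connectedComponentsWithStats(m);i=1+s[1:,4].argmax();K2=fish(K,T,*ce[i],.044)[:2]
x=np.array([.2706,-.9627]);y=np.array([-.9627,-.2706]);D=K2-q[:2]
yaw=np.radians(15.2);R=np.array([[np.cos(yaw),-np.sin(yaw)],[np.sin(yaw),np.cos(yaw)]])
print("tcp",q,"F",o["wrist_force"].round(1),"knob",K2,s[i,4],"in tool mm",D@x*1e3,D@y*1e3,"in chamber mm",R.T@(K2-[.5828,.1427])*1e3)
E
python3 look.py w3
```

```text
Traceback (most recent call last):
  File "look.py", line 7, in <module>
    k,l,s,ce=cv2.connectedComponentsWithStats(m);i=1+s[1:,4].argmax();K2=fish(K,T,*ce[i],.044)[:2]
                                                     ~~~~~~~~~~~~~~^^
ValueError: attempt to get argmax of an empty sequence
```

View pics/w3.png

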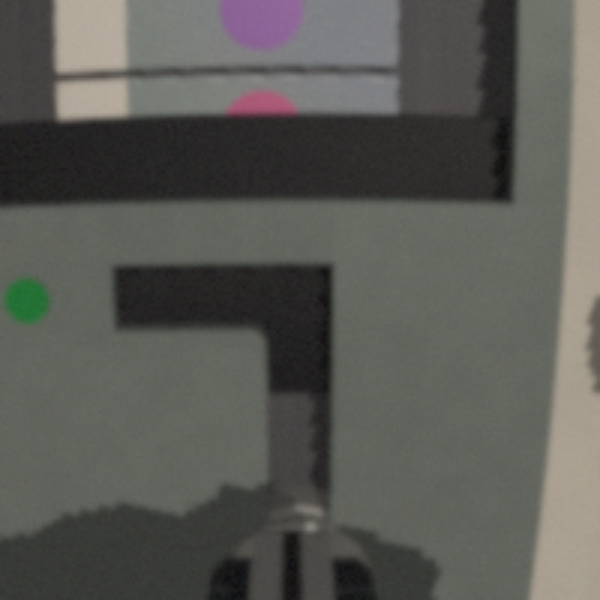

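Only a pale arc shows ahead of the fingertips at crop (310,515), with no yellow. That isn't what a knob being pushed should look like, so I'll check from the fixed cameras before going on.

```bash
python3 - <<'E'
from h import *
ci=camera_info("wrist");K,T=ci["K"],np.array(ci["pose"])
for u,v,z in((263,231,.031),(257,236,.034),(257,236,.05)):print(u,v,z,fish(K,T,u,v,z).round(4))
print(T[:3,3],robot.get_obs()["tool_pos"],robot.get_obs()["wrist_force"])
z=np.load("w2.npz");print("w2 knob ray:",fish(z["K"],z["T"],160+295/3,80+300/3,.05),"tip",fish(z["K"],z["T"],160+292/3,80+470/3,.036))
p,d=snapshot("scene");save("pics/s2.png",cv2.resize(p[150:260,180:310],None,fx=5,fy=5,interpolation=cv2.INTER_CUBIC))
E
```

```text
263 231 0.031 [0.5484 0.1116 0.031 ]
257 236 0.034 [0.5453 0.1149 0.034 ]
257 236 0.05 [0.5534 0.1172 0.05  ]
[0.63328347 0.13980111 0.20743684] [0.55071889 0.11865745 0.04224409] [ 0.24540308  0.10524094 -0.63625464]
w2 knob ray: [0.5326915 0.109215  0.05     ] tip [0.48995073 0.09777844 0.036     ]
```

View pics/s2.png

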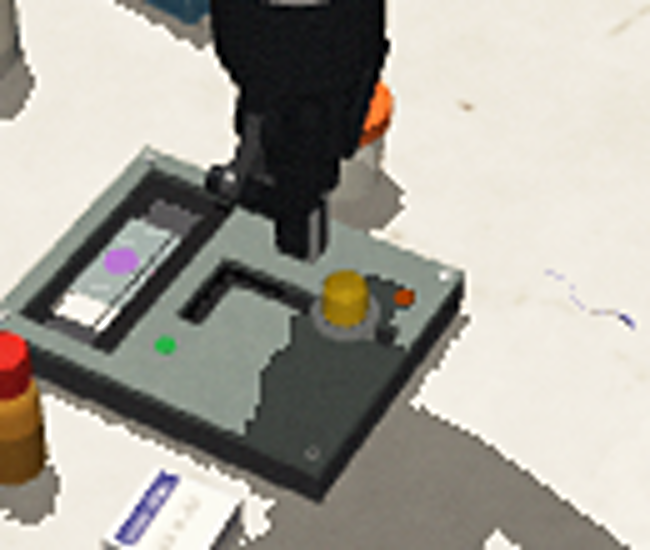

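The fixed view shows the knob still at its start (345,295) with the fingertips past it at (300,250), so they went over it. I'll triangulate the true tip position.

```bash
python3 - <<'E'
from h import *
from scipy.optimize import least_squares
def proj(n,X):
    ci=camera_info(n);K,T=ci["K"],np.array(ci["pose"]);c=T[:3,:3].T@(np.array(X)-T[:3,3]);return K[0][2]+K[0][0]*c[0]/-c[2],K[1][2]+K[1][1]*c[1]/c[2]
q=robot.get_obs()["tool_pos"]
for h in(-.008,0,.012,.03):print(h,"expected scene px",proj("scene",q+[0,0,h]))
print("crop px tip (300,252)->",180+300/5,150+252/5)
p,d=snapshot("scene");P=pts("scene",d)
for v in range(190,206,2):print(v,[P[v,u].round(3).tolist() for u in(237,240,243)])
print(robot.get_obs()["qpos"].round(3))
E
```

```text
-0.008 expected scene px (np.float64(240.8608940640818), np.float64(206.89325476538622))
0 expected scene px (np.float64(240.81474779456715), np.float64(204.5977086487543))
0.012 expected scene px (np.float64(240.74460168660994), np.float64(201.10829060019492))
0.03 expected scene px (np.float64(240.63724375616783), np.float64(195.767770490808))
crop px tip (300,252)-> 240.0 200.4
190 [[0.529, 0.15, 0.127], [0.538, 0.131, 0.108], [0.533, 0.127, 0.108]]
192 [[0.529, 0.149, 0.12], [0.532, 0.138, 0.11], [0.539, 0.121, 0.095]]
194 [[0.529, 0.149, 0.114], [0.54, 0.13, 0.094], [0.538, 0.123, 0.09]]
196 [[0.549, 0.132, 0.082], [0.539, 0.131, 0.088], [0.539, 0.122, 0.082]]
198 [[0.55, 0.131, 0.074], [0.539, 0.131, 0.082], [0.54, 0.121, 0.074]]
200 [[0.547, 0.133, 0.071], [0.538, 0.133, 0.077], [0.538, 0.123, 0.07]]
202 [[0.578, 0.105, 0.022], [0.573, 0.1, 0.021], [0.567, 0.095, 0.022]]
204 [[0.57, 0.113, 0.026], [0.569, 0.104, 0.02], [0.56, 0.102, 0.025]]
[0.191 0.579 1.859 0.    0.705 1.488]
```

```bash
python3 - <<'E'
from h import *
ci=camera_info("wrist");K,T=ci["K"],np.array(ci["pose"]);p,d=snapshot("wrist")
c=lambda x,y:(160+x/3,60+y/3)
a=fish(K,T,*c(115,295),.026);b=fish(K,T,*c(331,295),.026);g=fish(K,T,*c(28,301),.026)
print("slot short-leg len (46 true)",np.linalg.norm(a-b)*1e3,"dot to right edge (75 true)",np.linalg.norm(g-b)*1e3,a,b,g)
def w(u,v):
    dx,dy=u-K[0][2],v-K[1][2];r=np.hypot(dx,dy);t=r/K[0][0];D=d[int(v),int(u)]
    return T[:3,:3]@np.array([np.tan(t)*dx/r*D,-np.tan(t)*dy/r*D,-D])+T[:3,3]
for n,u,v in(("plate",*c(100,400)),("plate",*c(430,300)),("finger",*c(265,560)),("finger",*c(320,570)),("finger",*c(265,545)),("bench",360,150)):print(n,w(u,v).round(4))
E
```

```text
slot short-leg len (46 true) 45.42373127450121 dot to right edge (75 true) 64.74883874242194 [0.583291   0.16404983 0.026     ] [0.59529211 0.12024014 0.026     ] [0.57714362 0.18239353 0.026     ]
plate [0.56   0.1621 0.0275]
plate [0.6002 0.1001 0.0271]
finger [0.5608 0.1238 0.0793]
finger [0.5634 0.1152 0.0827]
finger [0.5605 0.1238 0.0735]
bench [0.615  0.0558 0.0011]
```

Wrist depth, the scene camera and the missing contact all agree. The camera pose is sound, but the real fingertips sit about 25–30 mm above the reported TCP rather than 8 mm below it. The knob is untouched, so I'll go back up and behind it, lower partway and measure the tips again.

Emit:
play_rows([
  [[0,0,-2],0,1],
  [[0,3,-2],0,1],
  [[0,6,-2],0,1],
  [[0,6,-2],0,1],
  [[0,6,1.2],0,1],
])

```text
time_s: 4.53
tool_pos: [0.4958, 0.1029, 0.0321]
tool_rot: [-0.002, 0.797, -0.604, 0.002]
wrist_force: [-0.4, 0.8, -0.2]
finger_gap: 0.0003
```

Emit:
play_rows([
  [[0,0,0],0,1],
  [[0,0,0],0,1],
])

```text
time_s: 4.78
tool_pos: [0.4935, 0.1025, 0.0307]
tool_rot: [-0.0, 0.797, -0.604, 0.0]
wrist_force: [0.9, 0.4, -0.1]
finger_gap: -0.0002
```

```bash
cat > tip.py <<'E'
from h import *
import sys
o=robot.get_obs();q=o["tool_pos"];print("tcp",q.round(4),"F",o["wrist_force"].round(1),"gap",o["finger_gap"])
ci=camera_info("wrist");K,T=ci["K"],np.array(ci["pose"]);p,d=snapshot("wrist")
v,u=np.mgrid[:384,:512];dx,dy=u-K[0][2],v-K[1][2];r=np.hypot(dx,dy)+1e-9;t=np.minimum(r/K[0][0],1.4)
P=np.stack([np.tan(t)*dx/r*d,-np.tan(t)*dy/r*d,-d],-1)@T[:3,:3].T+T[:3,3]
for row in range(222,250,2):print(row,[P[row,c].round(3).tolist() for c in(249,266)])
p2,d2=snapshot("scene");S=pts("scene",d2)
c,s=np.cos(.268),np.sin(.268);D=S[...,:2]-q[:2];L=np.stack([D[...,0]*c+D[...,1]*s,-D[...,0]*s+D[...,1]*c],-1)
f=(abs(L[...,0])<.017)&(abs(L[...,1])<.020)&(S[...,2]>.033)&(S[...,2]<.11);print("finger pts z percentiles",np.percentile(S[f][:,2],[0,5,10,25,50]).round(3),f.sum())
save(f"pics/{sys.argv[1]}.png",np.hstack([cv2.resize(p[60:260,170:350],(360,400)),cv2.resize(p2[150:260,180:290],(400,400),interpolation=cv2.INTER_CUBIC)]))
E
python3 tip.py t1
```

```text
tcp [0.4935 0.1025 0.0307] F [ 0.9  0.4 -0.1] gap -0.0001515318737956504
222 [[0.499, 0.107, 0.027], [0.501, 0.097, 0.027]]
224 [[0.498, 0.107, 0.028], [0.5, 0.096, 0.026]]
226 [[0.496, 0.106, 0.027], [0.499, 0.096, 0.028]]
228 [[0.482, 0.103, 0.002], [0.485, 0.091, 0.001]]
230 [[0.48, 0.103, 0.001], [0.484, 0.091, 0.002]]
232 [[0.479, 0.102, 0.002], [0.483, 0.09, 0.002]]
234 [[0.477, 0.102, 0.001], [0.481, 0.09, 0.002]]
236 [[0.476, 0.101, 0.001], [0.479, 0.089, 0.002]]
238 [[0.505, 0.108, 0.06], [0.506, 0.099, 0.058]]
240 [[0.504, 0.108, 0.06], [0.507, 0.099, 0.061]]
242 [[0.504, 0.107, 0.063], [0.507, 0.099, 0.063]]
244 [[0.504, 0.107, 0.065], [0.506, 0.099, 0.065]]
246 [[0.504, 0.108, 0.068], [0.506, 0.099, 0.067]]
248 [[0.504, 0.107, 0.068], [0.506, 0.099, 0.068]]
finger pts z percentiles [0.051 0.057 0.06  0.066 0.079] 140
```

View pics/t1.png

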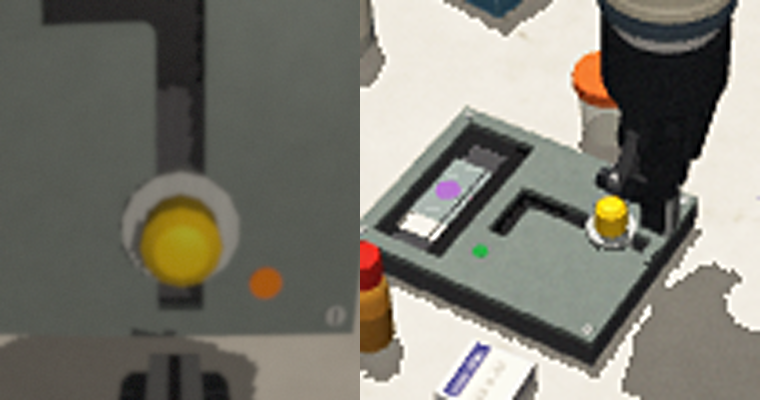

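The left wrist panel has the fingers at (175,370) behind the knob at (180,245). The front face is 11 mm ahead of the TCP and the tips are 27 mm above it, at z≈0.058. I'll lower 2.0 cm to bring the tips to about 38 mm, then push.

Emit:
play_rows([
  [[0,0,1],0,1],
  [[0,0,2],0,1],
  [[0,0,2],0,1],
  [[0,-0.8,2],0,1],
  [[0,-1.6,2],0,1],
])

```text
time_s: 5.5
tool_pos: [0.5092, 0.1069, 0.0105]
tool_rot: [-0.0, 0.797, -0.604, 0.0]
wrist_force: [-0.4, -0.7, 0.3]
finger_gap: 0.0001
```

Emit:
play_rows([
  [[0,-0.7,0],0,1],
  [[0,-1.4,0],0,1],
  [[0,-2.1,0],0,1],
  [[0,-2.1,0],0,1],
])

```text
time_s: 6.0
tool_pos: [0.5292, 0.1126, 0.0104]
tool_rot: [-0.0, 0.797, -0.604, 0.0]
wrist_force: [-0.0, 1.0, -0.4]
finger_gap: 0.0003
```

```bash
sed -i 's/m\[260:\]=0/m[300:]=0/; s/60:260,160:360/90:290,160:360/' look.py; python3 look.py p1
```

```text
tcp [0.52922817 0.11259169 0.01039933] F [-0.   1.  -0.4] knob [0.55340205 0.11549914] 1864 in tool mm 3.742450837137302 -24.058947516720114 in chamber mm [-35.5012771  -18.54145721]
```

The knob now moves with the fingers: it is 24 mm ahead of the TCP and about 43 mm short of the corner. Continuing.

Emit:
play_rows([
  [[0.2,-0.7,0],0,1],
  [[0.2,-1.4,0],0,1],
  [[0.2,-2.1,0],0,1],
  [[0.2,-2.8,0],0,1],
  [[0.2,-3.3,0],0,1],
])

```text
time_s: 6.68
tool_pos: [0.5613, 0.1196, 0.0103]
tool_rot: [-0.0, 0.797, -0.604, 0.0]
wrist_force: [-1.3, -0.4, 0.3]
finger_gap: -0.0001
```

Emit:
play_rows([
  [[0,-0.4,0],0,1],
  [[0,-0.7,0],0,1],
  [[0,-0.9,0],0,1],
  [[0,-0.9,0],0,1],
])

```text
time_s: 7.18
tool_pos: [0.5696, 0.1219, 0.0103]
tool_rot: [-0.0, 0.797, -0.604, 0.0]
wrist_force: [0.5, 0.3, 0.1]
finger_gap: -0.0
```

```bash
python3 look.py p2
```

```text
tcp [0.56963718 0.12188272 0.01033624] F [0.5 0.3 0.1] knob [0.59237849 0.12563128] 1852 in tool mm 2.545059487787955 -22.907422566628263 in chamber mm [  4.76816726 -18.98296799]
```

View pics/p2.png

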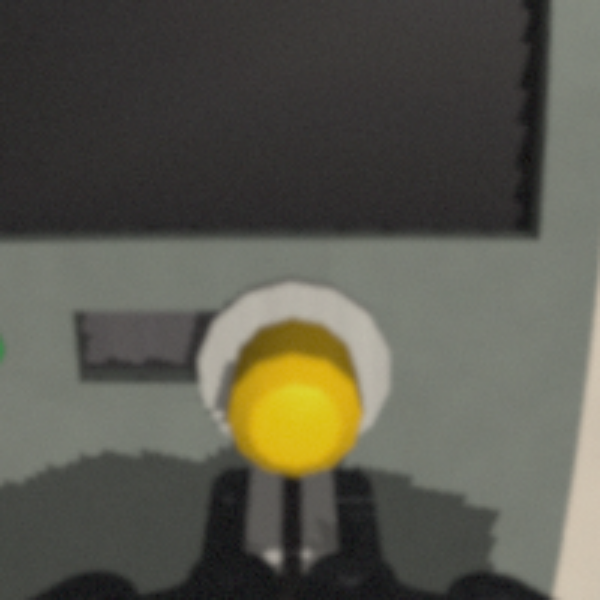

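The window is now dark and the knob at (295,415) is nearly at the corner. I'll creep on until it meets the far wall.

Emit:
play_rows([
  [[0,-0.15,0],0,1],
  [[0,-0.3,0],0,1],
  [[0,-0.3,0],0,1],
])

```text
time_s: 7.6
tool_pos: [0.5725, 0.1227, 0.0103]
tool_rot: [-0.0, 0.797, -0.604, 0.0]
wrist_force: [-0.8, 0.2, 0.4]
finger_gap: 0.0
```

Emit:
play_rows([
  [[0,-0.1,0],0,1],
  [[0,-0.2,0],0,1],
  [[0,-0.2,0],0,1],
])

```text
time_s: 7.98
tool_pos: [0.5744, 0.1232, 0.0103]
tool_rot: [-0.0, 0.797, -0.604, 0.0]
wrist_force: [-0.1, 0.4, 0.6]
finger_gap: 0.0001
```

Emit:
play_rows([
  [[0,-0.1,0],0,1],
  [[0,-0.2,0],0,1],
  [[0,-0.2,0],0,1],
])

```text
time_s: 8.35
tool_pos: [0.5749, 0.1234, 0.0102]
tool_rot: [0.001, 0.797, -0.604, -0.001]
wrist_force: [-5.1, -2.3, 3.9]
finger_gap: -0.0004
```

```bash
python3 look.py p3
```

```text
tcp [0.57490783 0.12339878 0.01016921] F [-5.1 -2.3  3.9] knob [0.59755021 0.1271378 ] 1863 in tool mm 2.5274746017048417 -22.80960257668944 in chamber mm [ 10.15395928 -18.88512795]
```

The knob is against the far wall, with 5.6 N back and chamber x at about +10. Now I'll back off, go round to its right side and come level with it.

Emit:
play_rows([
  [[0,1.5,0],0,1],
  [[0,3,0],0,1],
  [[2,3,0],0,1],
  [[4,3,0],0,1],
  [[4,3,0],0,1],
])

```text
time_s: 9.02
tool_pos: [0.5594, 0.0752, 0.0105]
tool_rot: [-0.0, 0.796, -0.605, 0.001]
wrist_force: [-0.7, -0.5, -0.0]
finger_gap: 0.0002
```

Emit:
play_rows([
  [[0,-2,0],0,1],
  [[0,-4,0],0,1],
  [[0,-5.2,0],0,1],
  [[0,-5.2,0],0,1],
])

```text
time_s: 9.52
tool_pos: [0.6088, 0.0912, 0.0102]
tool_rot: [-0.0, 0.797, -0.604, 0.0]
wrist_force: [-0.4, 0.1, 0.4]
finger_gap: -0.0002
```

```bash
python3 look.py p4
```

```text
tcp [0.60882853 0.09122066 0.01023064] F [-0.4  0.1  0.4] knob [0.59856424 0.12692223] 1533 in tool mm -37.14742009992773 0.22058442396205682 in chamber mm [ 11.07599584 -19.35901933]
```

View pics/p4.png

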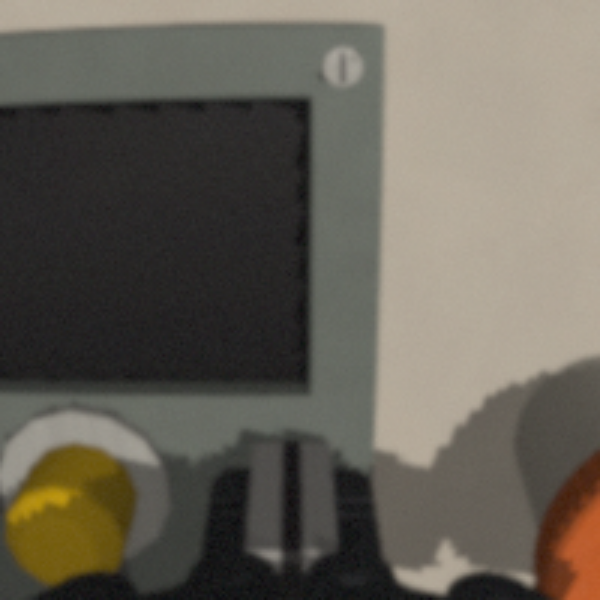

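The knob is 37 mm to the left of the TCP and level with it, and the cover stays closed. Pushing left now.

Emit:
play_rows([
  [[-0.6,0,0],0,1],
  [[-1.2,0,0],0,1],
  [[-1.8,0,0],0,1],
  [[-2.4,0,0],0,1],
  [[-2.4,0,0],0,1],
])

```text
time_s: 10.2
tool_pos: [0.6015, 0.1149, 0.0103]
tool_rot: [0.0, 0.797, -0.604, -0.0]
wrist_force: [0.7, 0.8, -0.4]
finger_gap: 0.0
```

```bash
sed -i 's/m\[:,:150\]=0/m[:,:100]=0/' look.py; python3 look.py p5
```

```text
tcp [0.60146786 0.11485048 0.01034895] F [ 0.7  0.8 -0.4] knob [0.59522843 0.13711   ] 1611 in tool mm -23.117631420499713 -0.01672213652490418 in chamber mm [10.52800125 -8.65304064]
```

Contact is made at a 23 mm offset, and the knob is following (chamber y is now −9). About 26 mm remains to the end wall.

Emit:
play_rows([
  [[-0.6,0,0],0,1],
  [[-1.2,0,0],0,1],
  [[-1.8,0,0],0,1],
  [[-2.2,0,0],0,1],
  [[-2.2,0,0],0,1],
])

```text
time_s: 10.88
tool_pos: [0.5956, 0.1358, 0.0103]
tool_rot: [0.0, 0.797, -0.604, -0.0]
wrist_force: [-0.6, -0.3, -0.5]
finger_gap: -0.0001
```

Emit:
play_rows([
  [[-0.1,0,0],0,1],
  [[-0.2,0,0],0,1],
  [[-0.2,0,0],0,1],
])

```text
time_s: 11.25
tool_pos: [0.5952, 0.1373, 0.0103]
tool_rot: [-0.0, 0.797, -0.604, 0.0]
wrist_force: [-0.1, -0.6, -0.1]
finger_gap: -0.0002
```

```bash
python3 look.py p6
```

```text
tcp [0.59522575 0.13729355 0.01032704] F [-0.1 -0.6 -0.1] knob [0.58858264 0.15889089] 1518 in tool mm -22.589380287503165 0.5510831393644579 in chamber mm [ 9.82541926 14.1083266 ]
```

Emit:
play_rows([
  [[-0.1,0,0],0,1],
  [[-0.2,0,0],0,1],
  [[-0.2,0,0],0,1],
])

```text
time_s: 11.68
tool_pos: [0.5947, 0.1393, 0.0103]
tool_rot: [0.0, 0.797, -0.604, 0.0]
wrist_force: [0.2, -0.3, 0.3]
finger_gap: 0.0003
```

Emit:
play_rows([
  [[-0.1,0,0],0,1],
  [[-0.2,0,0],0,1],
  [[-0.2,0,0],0,1],
])

```text
time_s: 12.05
tool_pos: [0.5945, 0.1404, 0.0105]
tool_rot: [0.0, 0.797, -0.604, 0.001]
wrist_force: [1.1, -6.3, 0.3]
finger_gap: 0.0003
```

The end wall is reached, with 6.3 N back. I'll back straight off to the right, then go up.

Emit:
play_rows([
  [[-0.1,0,0],0,1],
  [[1.5,0,0],0,1],
  [[3,0,0],0,1],
  [[3,0,-4],0,1],
  [[3,0,-10],0,1],
])

```text
time_s: 12.68
tool_pos: [0.6008, 0.1111, 0.1094]
tool_rot: [0.002, 0.797, -0.604, -0.002]
wrist_force: [1.4, -0.0, 0.5]
finger_gap: 0.0001
```

Emit:
play_rows([
  [[0,5,-5],0,1],
  [[0,10,-8],0,1],
  [[0,14,-8],0,1],
  [[0,14,-8],0,1],
  [[0,14,-8],0,1],
])

```text
time_s: 13.3
tool_pos: [0.4685, 0.0743, 0.1907]
tool_rot: [-0.001, 0.797, -0.604, 0.0]
wrist_force: [-0.4, 0.6, 0.5]
finger_gap: -0.0001
```

```bash
cat > fin.py <<'E'
from h import *
o=robot.get_obs();print(o["tool_pos"],o["wrist_force"])
ci=camera_info("wrist");K,T=ci["K"],np.array(ci["pose"]);p,d=snapshot("wrist");hsv=cv2.cvtColor(p,cv2.COLOR_RGB2HSV)
def big(lo,hi,z):
    m=((hsv[...,0]>=lo)&(hsv[...,0]<=hi)&(hsv[...,1]>110)&(hsv[...,2]>60)).astype(np.uint8);m[:,:90]=0;m[250:]=0;m[:,400:]=0
    k,l,s,ce=cv2.connectedComponentsWithStats(m);i=1+s[1:,4].argmax();return ce[i],s[i,4],fish(K,T,*ce[i],z)[:2]
k=big(20,36,.044);g=big(45,80,.026);print("knob",k,"green",g)
v=g[2]-k[2];print("knob->dot mm, in chamber",(np.cos(.27)*v[0]+np.sin(.27)*v[1])*1e3,(-np.sin(.27)*v[0]+np.cos(.27)*v[1])*1e3)
s,_=snapshot("scene");save("pics/fin.png",np.hstack([cv2.resize(p[0:200,90:330],(430,358)),cv2.resize(s[90:310,140:360],(358,358))]))
a=np.load("scene.npz")["p"];D=cv2.absdiff(a,s).max(2);print("cup/bottle patches diff",[D[y-12:y+12,x-12:x+12].mean().round(1) for x,y in((248,178),(181,232),(214,255),(140,280))])
E
python3 fin.py
```

```text
[0.46845939 0.07430527 0.19067336] [-0.44091368  0.61702577  0.46846038]
knob (array([205.63663664,  44.34534535]), np.int32(333), array([0.58688928, 0.15986791])) green (array([186.36363636,  49.04545455]), np.int32(44), array([0.57929126, 0.18338265]))
knob->dot mm, in chamber -1.0506332531172446 24.689452596988176
cup/bottle patches diff [np.float64(7.5), np.float64(7.5), np.float64(6.9), np.float64(6.8)]
```

View pics/fin.png

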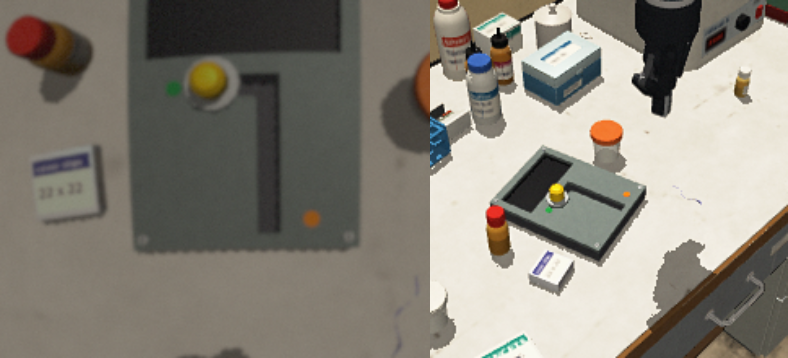

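The knob sits by the green dot, 24.7 mm from it (26 mm at the nominal end, 24 mm against the wall). The window is covered, the hand is clear and the neighbours stand where they were.

```bash
python3 -c "
from cell import robot
print(robot.close_job())"
```

```text
the job is handed in; nothing more can be done
None
```

The cover is closed and locked, and the job is handed in at about 13.5 s. I pushed the knob along the long leg to the corner's far wall (about 6 N back), went round to its right side, and pushed it left to the end wall (about 6 N back). All pushing was with closed fingertips against the knob's side, and the hand finished up and clear.

**Last checks:**
- **Knob:** it is 24.7 mm from the green dot. It would be 26 mm at the nominal end of the leg and 24 mm hard against the wall.
- **Cover:** the window is fully dark.
- **Surroundings:** the orange-lidded cup, amber bottle, cover-glass carton and white-lidded cup show no change in the scene view. I did not check the oil bottle and lancet box separately, but the arm never came near them.
- **Force:** the hand reads no contact, under 1 N.

**What disagreed:** the first push passed over the knob without touching it. The real fingertips sit about 27 mm above the reported TCP, while the text puts them 8 mm ahead of it. I measured this with the wrist depth and scene camera, lowered the tool to match, and repeated the push.

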